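Fit a filter cube and clear the microscope bench

ROBOT

A 6-joint arm with a two-finger parallel gripper is mounted at the origin on the work surface. World frame = base frame: x ahead of the robot, y to its left, z up, the work surface at z = 0. Lengths are in m, angles in rad, forces in N, time in s.
With the tool pointing down it reaches from about 0.35 to 0.925 m from the base axis. Payload 6.4 kg.
Tool frame: the origin (TCP) lies midway between the tips of the shut fingers; the grasp point (between the pads) lies 19 mm behind it; z points along the fingers, x is the direction in which the jaws open and shut, and the axes are right-handed (so a half turn about z gives the same grasp; the last joint's range is limited). The gripper opens to 85 mm and grips with 20 to 120 N. Pads are 22 mm wide; open, the fingers measure 114 mm over their backs; the gripper's body (76 mm by 85 mm) begins 54 mm behind the grasp point. The pads swing forward as they close: fully open they stand 13 mm farther back than shut.
Start: joints at [-1.283, 0.245, 1.558, -0, 1.339, -0.174], TCP at [0.29, -0.582, 0.231] pointing down, gripper open.
Joint ranges: [-3.13, 3.13], [-1.02, 2.26], [0.13, 2.54], [-0.95, 4.09], [0.21, 2.88], [-2.74, 2.74]. Speed limits (rad/s): [2.57, 2.57, 3.14, 3.14, 3.14, 3.14].

INTERFACE

Orientations are given as [roll, pitch, yaw] about the fixed x, y, z axes, in that order (R = Rz(yaw) Ry(pitch) Rx(roll)).
In Python, from workcell import r, eyes gives the robot as it stands. The module is installed in compiled form; this text tells all that it offers. Calls block until the motion is done:
- r.goto(position, orientation): joint-space move of the TCP to a pose.
- r.move_straight(position, max_speed=0.15, attitude=None): straight line of the TCP; attitude=None keeps the orientation; max_speed is the mean speed in m/s.
- r.set_joints(angles): joint-space move.
- r.move_gripper(opening): opening from 0.0 (shut) to 1.0 (fully open); the grip force is fixed at half the most; returns when the fingers have stopped.
- r.pause(seconds).
- r.inverse_kinematics(position, orientation): joint angles nearest the present ones, or None.
- r.get_obs(): the state.
- eyes.get_image(name): name is "scene" or "side" or "wrist"; returns a dict with "pixels" (420x560x3 uint8, red, green, blue), "intrinsics" (3x3 intrinsics, pixels), "extrinsics" (4x4, takes a point from camera to world coordinates). Camera axes: x right, y down, z forward; pixel columns grow to the right and rows downward; lengths in m; the calibration is good to about 2 mm. A picture is of the moment at which its call begins. There is no depth.
A pose or a line that the arm cannot do raises r.PlanningError and nothing moves.
- r.job_done(): hands the job in, once; it reports no verdict.
The state is a dict: "time_s": time; "joint_positions": joint angles; "qd": joint speeds; "joint_efforts": joint torques, N m; "ee_pos": TCP position; "ee_rot": TCP orientation; "ft_force": force on the tool from outside, world axes, zero at the start; "moment": the same for the moment, N m; "width": opening from 0.0 (shut) to 1.0 (fully open).
Only numpy, scipy, OpenCV 4.12 (cv2) and the standard library are available. Lean on these libraries where they do the work, as an engineer would, in place of code of your own. Each camera call takes 0.05 s, during which the arm holds its last target.

TASK

Get the microscope bench ready: swing the locking arm of the filter dock aside, seat the black filter cube fully down in the dock's pocket, and swing the arm fully shut over it again. Push every stage plate that stands in the white caddy fully home, upright, into a slot of the steel clip rack (one per slot), and hang the spanner by its eye on the peg of the stand. These three jobs may be done in any order; leave the other things on the bench where they are.

Things in the scene. Friction and masses are not known exactly. Their poses are not given: they have to be found in the camera images.
- dock_pocket (a point): Centre of the floor of the filter dock's pocket, 5 mm above the bench; axes are the dock's, z up. The fixed dock is an aluminium block 64 (x) x 130 (y) x 23 mm high around this point; the pocket in its top is 39 (x) x 49 (y) mm, 18 mm deep. The locking arm's pivot, a steel column 18 mm thick, stands on the dock at y = +48 mm from this point.
- lock_arm (a joint): Locking arm on a vertical pivot: 0 = fully shut (bar across the pocket, along the dock's -y), grows counter-clockwise from above; 1.57 = along the dock's +x, stop 1.75; clear of the pocket above 1.2. Starts at 0 to 0.35. Bar 14 mm wide, 58.5 to 66.5 mm above the bench: 3.5 mm over a seated cube, blocked by one not seated. Stays where left; about 1.3 N at the post moves it.
- lock_post (a point): Upright round black grip post at the free end of the locking arm, 14 mm in diameter, 93 mm from the pivot; it rises from the bar's top (66.5 mm above the bench) to 100.5 mm. This point is on its axis at 83.5 mm and moves with the arm.
- cube: Black filter cube with amber windows, 36 (x) x 46 (y) x 50 (z) mm, 0.12 kg (+-30 %), standing on the bench. Its lowest 4 mm is 2 mm narrower on each side. Origin: centre of its underside, z up. It fits the pocket with x along the dock's x, either way round, 1.5 mm play each side; seated, its underside is at dock_pocket and its upper 32 mm stand out of the block.
- caddy: White plastic caddy, fixed to the bench, 112 (x) x 160 (y) mm, floor 6 mm thick. Four loose slots along x, at y = -63, -21, +21, +63 mm, 10.4 mm wide; walls 28 mm high above the bench. Two to four slots hold a plate. Origin: centre of its underside, z up.
- rack: Steel clip rack, fixed, 112 (x) x 170 (y) mm. Four slots along x, 42 mm apart in y, each 10 mm wide and 98 mm long; walls 36 mm high, then lips flaring out to 46 mm. A copper leaf spring on each slot's +y side stands 4 mm into it, 14 mm above the bench: a plate does not sink past it by its weight but needs a push of 5 to 12 N. Empty at the start. Origin: centre of its underside.
- slot0 (a point): Slot 0 of the rack (y = -63 mm): centre of its floor, 6 mm above the bench; axes as the rack's (slot runs along x).
- slot1 (a point): Slot 1 of the rack (y = -21 mm): centre of its floor, 6 mm above the bench; axes as the rack's (slot runs along x).
- slot2 (a point): Slot 2 of the rack (y = 21 mm): centre of its floor, 6 mm above the bench; axes as the rack's (slot runs along x).
- slot3 (a point): Slot 3 of the rack (y = 63 mm): centre of its floor, 6 mm above the bench; axes as the rack's (slot runs along x).
- plate0: Aluminium stage plate with a round glass window, standing on its long edge in the caddy (if present): 90 (x) x 8 (y, thickness) x 75 (z) mm, 0.09 kg; lowest 4 mm only 5 mm thick. Origin: middle of its lower edge, z up. All are alike and go in any slot, either way round. Home: the origin is on the slot's floor (pressed to the -y wall, up to 2 mm off the middle), top 81 mm above the bench.
- plate1: Aluminium stage plate with a round glass window, standing on its long edge in the caddy (if present): 90 (x) x 8 (y, thickness) x 75 (z) mm, 0.09 kg; lowest 4 mm only 5 mm thick. Origin: middle of its lower edge, z up. All are alike and go in any slot, either way round. Home: the origin is on the slot's floor (pressed to the -y wall, up to 2 mm off the middle), top 81 mm above the bench.
- plate2: Aluminium stage plate with a round glass window, standing on its long edge in the caddy (if present): 90 (x) x 8 (y, thickness) x 75 (z) mm, 0.09 kg; lowest 4 mm only 5 mm thick. Origin: middle of its lower edge, z up. All are alike and go in any slot, either way round. Home: the origin is on the slot's floor (pressed to the -y wall, up to 2 mm off the middle), top 81 mm above the bench.
- plate3: Aluminium stage plate with a round glass window, standing on its long edge in the caddy (if present): 90 (x) x 8 (y, thickness) x 75 (z) mm, 0.09 kg; lowest 4 mm only 5 mm thick. Origin: middle of its lower edge, z up. All are alike and go in any slot, either way round. Home: the origin is on the slot's floor (pressed to the -y wall, up to 2 mm off the middle), top 81 mm above the bench.
- spanner: Flat steel spanner lying on the bench, 10 mm thick, 0.07 kg, 127 mm long along x: at +x an eye (ring, outside 44 mm, hole 28 mm), then a bar 14 mm wide, at -x a solid round head 28 mm across. Origin: underside, in the middle of the bar, 45 mm from the eye's centre.
- spanner_eye (a point): Centre of the spanner's eye, at x = +45 mm, mid-thickness.
- spanner_end (a point): End of the spanner's solid head, at x = -60 mm, mid-thickness.
- peg_mid (a point): Midway on the peg's axis, 192 mm above the bench; axes are the fixed grey stand's, z up. Base 90 x 90 x 12 mm; column 14 (x) x 30 (y), 172 mm high, at x = +22 mm from here. The 9 mm peg rises from it towards -x at 50 degrees above level; tip 18 mm further in -x and 21 mm higher. Lower a level eye over it (handle to -x) and let go: the spanner swings down and hangs.
- flask: Bystander: clear flat flask 100 x 70 x 28 mm lying down, with a yellow cap, loose on the bench; leave it alone. Origin: centre of its underside.
- dish_a: Bystander: round dish 56 mm across, 14 mm high, loose on the bench; leave it alone. Origin: centre of its underside.
- dish_b: Bystander: round dish 60 mm across, 14 mm high, loose on the bench; leave it alone. Origin: centre of its underside.
- bottle: Bystander: bottle 42 mm across, 100 mm high, loose on the bench; leave it alone. Origin: centre of its underside.
- jar: Bystander: jar 56 mm across, 70 mm high, loose on the bench; leave it alone. Origin: centre of its underside.
- slide_box: Bystander: grey slide box 85 x 34 x 30 mm, loose on the bench; leave it alone. Origin: centre of its underside.
Mind the look-alikes: they are no part of the job. Leave any blue look-alike of the plate0 alone. What is shaped like the spanner but blue is not meant.

How it is judged:
On the way, in this order (a step that is already met when the one before it is completed fails the run):
1. the locking arm is swung aside, above 1.2 rad (value of joint lock_arm above 1.2 rad), for 0.2 s.
2. the cube stands on the pocket's floor with the arm still aside (horizontal distance between cube and dock_pocket below 0.006 m and z of cube in the frame of dock_pocket between -0.004 and 0.003 m and angle between cube's own z axis and vertical below 0.08 rad and value of joint lock_arm above 1 rad), for 0.2 s.
3. the arm is shut over the seated cube (horizontal distance between cube and dock_pocket below 0.006 m and z of cube in the frame of dock_pocket between -0.004 and 0.003 m and angle between cube's own z axis and vertical below 0.08 rad and value of joint lock_arm below 0.1 rad), for 0.2 s.
At the end, for the whole second after the job is handed in: Cube on the pocket floor (3 mm in height, 6 mm sideways, upright), arm below 0.1 rad; each plate present upright on the floor of a rack slot (3 mm in height, 9 mm sideways); spanner at rest on the peg by its eye (within 36 mm of peg_mid, its end below 130 mm) (all of step 3 and angle between each of plate0, plate1, plate2, plate3's own z axis and vertical below 0.1 rad and linear speed of each of plate0, plate1, plate2, plate3 below 0.03 m/s and ((horizontal distance between plate0 and slot0 below 0.009 m and z of plate0 in the frame of slot0 between -0.004 and 0.003 m) or (horizontal distance between plate0 and slot1 below 0.009 m and z of plate0 in the frame of slot1 between -0.004 and 0.003 m) or (horizontal distance between plate0 and slot2 below 0.009 m and z of plate0 in the frame of slot2 between -0.004 and 0.003 m) or (horizontal distance between plate0 and slot3 below 0.009 m and z of plate0 in the frame of slot3 between -0.004 and 0.003 m)) and ((horizontal distance between plate1 and slot0 below 0.009 m and z of plate1 in the frame of slot0 between -0.004 and 0.003 m) or (horizontal distance between plate1 and slot1 below 0.009 m and z of plate1 in the frame of slot1 between -0.004 and 0.003 m) or (horizontal distance between plate1 and slot2 below 0.009 m and z of plate1 in the frame of slot2 between -0.004 and 0.003 m) or (horizontal distance between plate1 and slot3 below 0.009 m and z of plate1 in the frame of slot3 between -0.004 and 0.003 m)) and ((horizontal distance between plate2 and slot0 below 0.009 m and z of plate2 in the frame of slot0 between -0.004 and 0.003 m) or (horizontal distance between plate2 and slot1 below 0.009 m and z of plate2 in the frame of slot1 between -0.004 and 0.003 m) or (horizontal distance between plate2 and slot2 below 0.009 m and z of plate2 in the frame of slot2 between -0.004 and 0.003 m) or (horizontal distance between plate2 and slot3 below 0.009 m and z of plate2 in the frame of slot3 between -0.004 and 0.003 m)) and ((horizontal distance between plate3 and slot0 below 0.009 m and z of plate3 in the frame of slot0 between -0.004 and 0.003 m) or (horizontal distance between plate3 and slot1 below 0.009 m and z of plate3 in the frame of slot1 between -0.004 and 0.003 m) or (horizontal distance between plate3 and slot2 below 0.009 m and z of plate3 in the frame of slot2 between -0.004 and 0.003 m) or (horizontal distance between plate3 and slot3 below 0.009 m and z of plate3 in the frame of slot3 between -0.004 and 0.003 m)) and distance between spanner_eye and peg_mid below 0.036 m and height (world z) of spanner_end below 0.13 m and height (world z) of spanner_eye above 0.14 m and linear speed of spanner below 0.05 m/s); the robot touches nothing.
It fails at once if a bystander (flask, dish, bottle, jar, slide box) is moved by more than 30 mm or tipped (distance of any of flask, dish_a, dish_b, bottle, jar, slide_box from where it was at the start of the episode above 0.03 m or angle between any of flask, dish_a, dish_b, bottle, jar, slide_box's own z axis and vertical above 0.5 rad).
Of plate0, plate1, plate2, plate3 only 2 to 4 are there at a start; the rules pass over those that are not, and their reading is None.
At some moment in a run one of spanner may be knocked a few centimetres aside while the robot is not near it.
It also fails if it takes over 210 s, if anything falls off the work surface, if the arm or the gripper's body presses on something with over 40 N, if the wrist force passes 120 N, or if a joint passes its speed limit or range.

## Working session

There is one attempt and no reset: what is moved stays moved. The work goes in short steps, each a Python script; the robot and the scene stay as the last script left them, time stands still between calls to the robot, and variables do not carry over. Pictures are saved under pics/ and viewed, and the job is handed in when it is done.

```bash
mkdir -p pics; ls; python3 - <<'E'
from workcell import r, eyes
import cv2
for n in ("scene","side","wrist"):
    im=eyes.get_image(n)
    cv2.imwrite(f"pics/{n}0.png",im["pixels"][:,:,::-1])
    print(n,im["intrinsics"].tolist(),im["extrinsics"].round(4).tolist())
print(r.get_obs())
E
```

```text
pics
scene [[541.9358043215442, 0.0, 275.8837226577853], [0.0, 541.9358043215442, 212.55426899214444], [0.0, 0.0, 1.0]] [[-0.5143, 0.6581, -0.5499, 1.4427], [0.8576, 0.3927, -0.3322, 0.4696], [-0.0026, -0.6424, -0.7663, 1.2618], [0.0, 0.0, 0.0, 1.0]]
side [[505.0111103223922, 0.0, 277.06612321117893], [0.0, 505.0111103223922, 207.65650014093214], [0.0, 0.0, 1.0]] [[-0.9457, -0.2408, 0.2184, 0.2835], [-0.3251, 0.6951, -0.6412, 0.9245], [0.0026, -0.6774, -0.7356, 1.1785], [0.0, 0.0, 0.0, 1.0]]
wrist [[359.2999093722118, 0.0, 278.87489585687587], [0.0, 359.2999093722118, 209.68769597020238], [0.0, 0.0, 1.0]] [[0.4458, -0.8485, -0.2851, 0.3633], [-0.8951, -0.4233, -0.1398, -0.5447], [-0.0021, 0.3175, -0.9483, 0.3741], [0.0, 0.0, 0.0, 1.0]]
{'time_s': 0.15, 'joint_positions': array([-1.28310737e+00,  2.45663701e-01,  1.55873613e+00, -3.57907798e-05,
        1.33869537e+00, -1.74117585e-01]), 'qd': array([ 0.00094007, -0.002815  , -0.00284019,  0.00060478, -0.00186966,
        0.0007292 ]), 'joint_efforts': array([ 6.82749123e-04, -4.29986322e+01, -3.26551759e+01, -1.25675288e-04,
        3.51917544e-03, -1.00486454e-05]), 'ee_pos': array([ 0.28948168, -0.58150158,  0.23042589]), 'ee_rot': array([-3.14136665e+00,  1.48585968e-03, -1.10898136e+00]), 'ft_force': array([ 0.59340782, -0.04661518,  0.30394732]), 'moment': array([ 0.08012427,  0.00283152, -0.05614639]), 'width': 0.9974337734392007}
```

View pics/scene0.png

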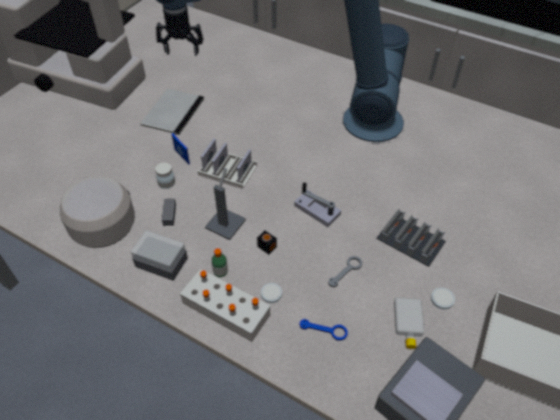

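View pics/side0.png

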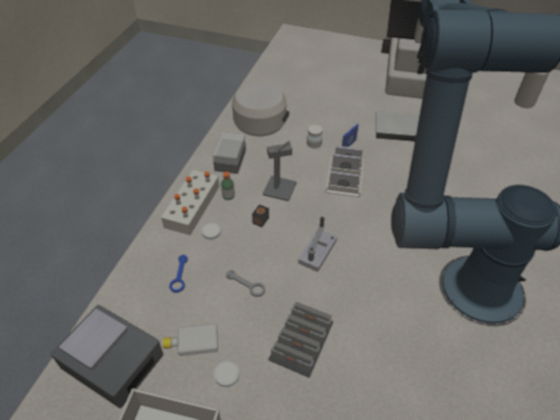

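View pics/wrist0.png

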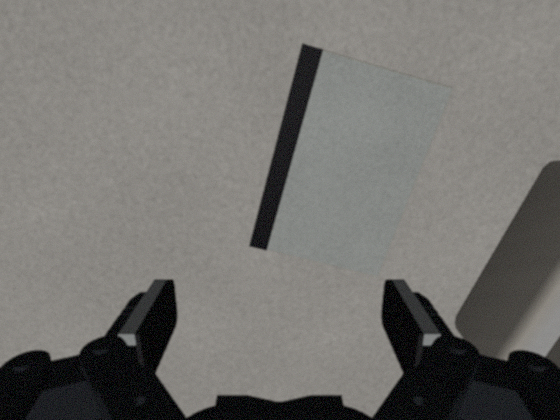

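The scene view shows the caddy with about three plates at (228,165), the dock at (318,205), the cube at (267,242), the grey spanner at (345,272), the rack at (412,237) and the stand at (225,215). The blue look-alikes are at (180,148) and (322,329). I'll get rough positions from this, then close-up wrist views.

```bash
cat > h.py <<'E'
from workcell import r, eyes
import numpy as np, cv2
from scipy.spatial.transform import Rotation as R
def ray(im,uv,z):
    K=im["intrinsics"];T=im["extrinsics"]
    d=T[:3,:3]@np.linalg.inv(K)@np.array([uv[0],uv[1],1.0]);o=T[:3,3]
    return o+d*(z-o[2])/d[2]
def proj(im,p):
    T=im["extrinsics"];c=T[:3,:3].T@(np.array(p)-T[:3,3]);q=im["intrinsics"]@c
    return q[:2]/q[2]
def snap(n,f,crop=None,s=1):
    im=eyes.get_image(n);p=im["pixels"][:,:,::-1]
    if crop: x0,y0,x1,y1=crop;p=p[y0:y1,x0:x1]
    if s!=1:p=cv2.resize(p,None,fx=s,fy=s,interpolation=cv2.INTER_CUBIC)
    cv2.imwrite("pics/"+f+".png",p);return im
def tri(ims,uvs):
    A=[];b=[]
    for im,uv in zip(ims,uvs):
        K=im["intrinsics"];T=im["extrinsics"]
        d=T[:3,:3]@np.linalg.inv(K)@np.array([uv[0],uv[1],1.0]);d/=np.linalg.norm(d)
        P=np.eye(3)-np.outer(d,d);A.append(P);b.append(P@T[:3,3])
    A=np.vstack(A);b=np.hstack(b);x=np.linalg.lstsq(A,b,rcond=None)[0]
    return x,np.linalg.norm(A@x-b)
def st():
    o=r.get_obs();print("t%.1f"%o["time_s"],o["ee_pos"].round(4),o["ee_rot"].round(3),"F",o["ft_force"].round(1),"w %.3f"%o["width"])
    return o
def down(yaw): return [np.pi,0,yaw]
def go(x,y,z,yaw): r.goto([x,y,z],down(yaw))
def ln(x,y,z,v=0.15): r.move_straight([x,y,z],max_speed=v)
E
python3 - <<'E'
from h import *
s=snap("scene","scene1",(120,110,480,360),2)
d=snap("side","side1",(120,110,400,390),2)
for n,uv,z in [("caddy",(228,167),.02),("dock",(318,207),.02),("cube",(267,242),.025),("spanner",(345,272),.005),("rack",(412,237),.03),("standbase",(225,223),.01),("flask",(408,317),.02)]:
    print(n,ray(s,uv,z).round(3))
for n,uv,z in [("caddy",(346,172),.02),("dock",(318,250),.02),("cube",(261,215),.025),("spanner",(245,283),.005),("rack",(302,338),.03),("standbase",(280,188),.01)]:
    print(n,ray(d,uv,z).round(3))
E
```

```text
caddy [ 0.467 -0.299  0.02 ]
dock [0.468 0.029 0.02 ]
cube [ 0.662 -0.032  0.025]
spanner [0.627 0.2   0.005]
rack [0.438 0.316 0.03 ]
standbase [ 0.657 -0.182  0.01 ]
flask [0.678 0.404 0.02 ]
caddy [ 0.463 -0.314  0.02 ]
dock [0.461 0.033 0.02 ]
cube [ 0.663 -0.036  0.025]
spanner [0.624 0.2   0.005]
rack [0.422 0.322 0.03 ]
standbase [ 0.65 -0.18  0.01]
```

View pics/scene1.png

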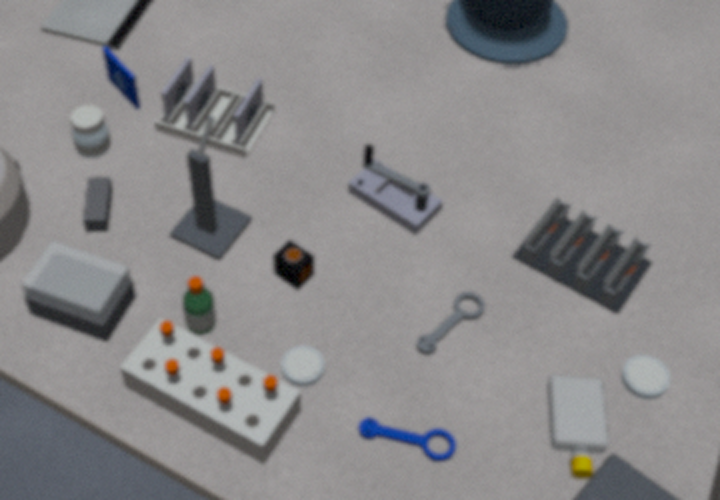

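View pics/side1.png

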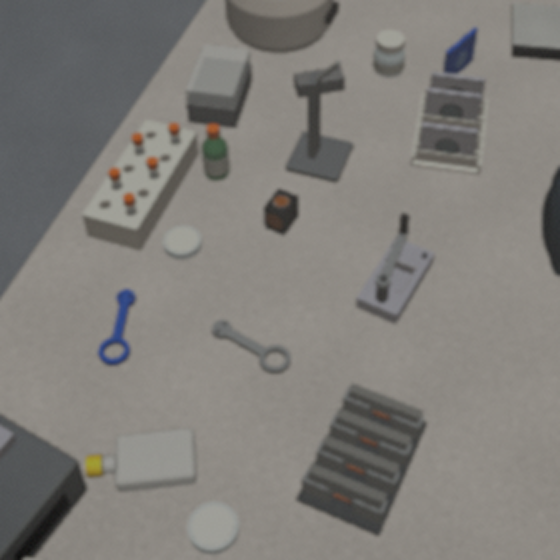

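Three plates: caddy slots 1, 2 and 4 counted from the image's left. Now close wrist views over each half of the bench.

```bash
python3 - <<'E'
from h import *
go(.5,-.2,.32,0); a=snap("wrist","w1"); np.save("pics/w1.npy",a,allow_pickle=True)
st()
go(.5,.25,.32,0); a=snap("wrist","w2"); np.save("pics/w2.npy",a,allow_pickle=True)
st()
E
```

```text
t1.9 [ 0.4997 -0.2009  0.3196] [-3.141e+00  1.000e-03 -2.000e-03] F [ 0.1  0.6 -0.3] w 1.002
t3.6 [0.5005 0.2491 0.32  ] [ 3.141e+00 -0.000e+00 -2.000e-03] F [ 0.9 -0.4 -0.5] w 0.999
```

View pics/w1.png

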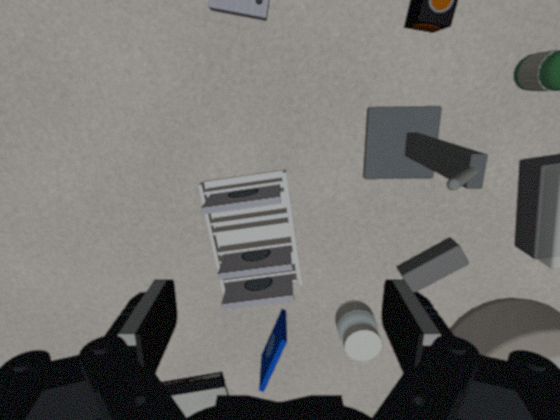

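View pics/w2.png

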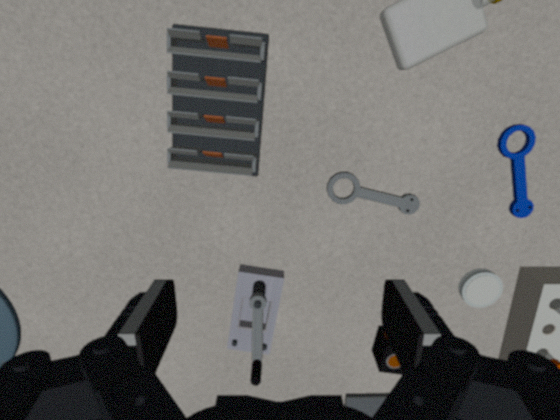

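View 1 shows the caddy at (250,240) with plates at rows 200, 262 and 290, the stand base at (402,143) and the peg tip near (455,183). View 2 shows the rack at (218,100), the spanner eye at (343,187), its head at (409,203), and the dock pivot at (258,290) with the post at (256,375). Next is a closer view of the dock and cube.

```bash
python3 - <<'E'
from h import *
go(.56,-.02,.27,0); a=snap("wrist","w3",None,1.4); np.save("pics/w3.npy",a,allow_pickle=True)
st()
E
```

```text
t4.8 [ 0.5601 -0.019   0.2704] [-3.141e+00 -1.000e-03  1.000e-03] F [-0.3  0.2 -0.4] w 1.000
```

View pics/w3.png

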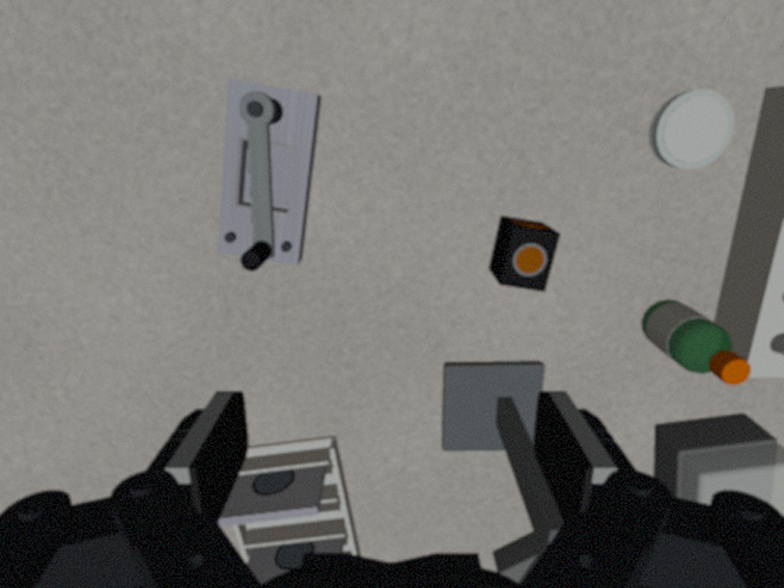

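```bash
python3 - <<'E'
from h import *
a=np.load("pics/w3.npy",allow_pickle=True).item();p=a["pixels"][:,:,::-1]
c1=cv2.resize(p[45:200,140:245],None,fx=3.8,fy=3.8,interpolation=cv2.INTER_CUBIC)
c2=cv2.resize(p[145:215,335:415],None,fx=5,fy=5,interpolation=cv2.INTER_CUBIC)
o=np.zeros((600,800,3),np.uint8);o[:589,:399]=c1;o[:350,400:800]=c2;cv2.imwrite("pics/w3c.png",o)
E
```

```text
(no output)
```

View pics/w3c.png

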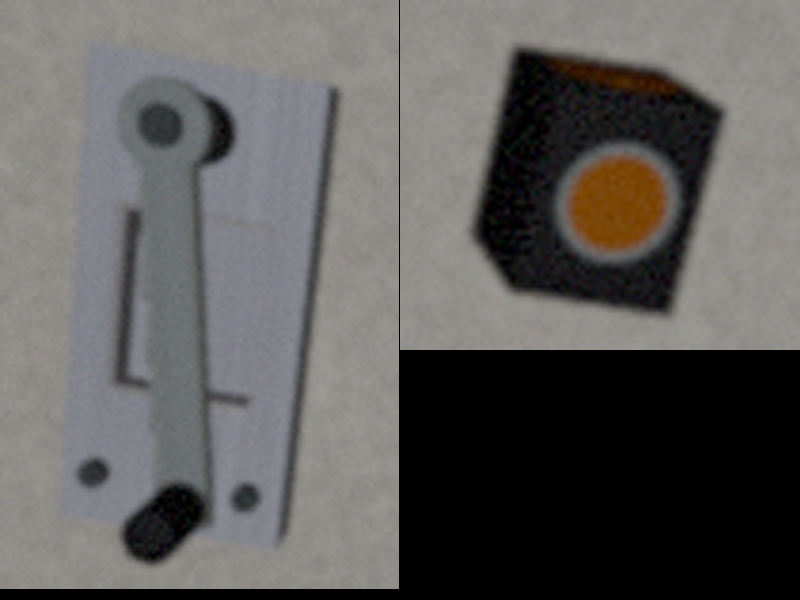

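```bash
python3 - <<'E'
from h import *
a=np.load("pics/w3.npy",allow_pickle=True).item()
f=lambda u,z:ray(a,(u[0]/3.8+140,u[1]/3.8+45),z)[:2]
C=[f(u,.023) for u in [(90,45),(330,90),(280,545),(62,515)]]
print(np.round(C,4)); print([np.linalg.norm(C[i]-C[(i+1)%4]).round(4) for i in range(4)], np.mean(C,0).round(4))
dy=(C[0]+C[1]-C[2]-C[3]);print("dock yaw",np.degrees(np.arctan2(dy[1],dy[0]))-90, "from x", [np.degrees(np.arctan2(*(C[i]-C[j])[::-1])).round(2) for i,j in((1,0),(2,3))])
print("hub",f((160,125),.0665),"hub.07",f((160,125),.0745)); print("post top",f((150,535),.1005),"post base",f((185,500),.0665))
g=lambda u,z:ray(a,((u[0]-400)/5+335,u[1]/5+145),z)[:2]
D=[g(u,.05) for u in[(722,108),(670,312),(512,290)]];print(np.round(D,4),[np.linalg.norm(D[i]-D[i+1]).round(4) for i in (0,1)],"c",((D[0]+D[2])/2).round(4),"ring",g((618,205),.05).round(4))
e=D[0]-D[1];print("cube y dir",np.degrees(np.arctan2(e[1],e[0])));e=D[1]-D[2];print(np.degrees(np.arctan2(e[1],e[0])))
E
```

```text
[[ 0.4451  0.0939]
 [ 0.508   0.0829]
 [ 0.4875 -0.0428]
 [ 0.424  -0.0337]]
[np.float64(0.0639), np.float64(0.1273), np.float64(0.0642), np.float64(0.1293)] [0.4661 0.0251]
dock yaw -9.32711302929711 from x [np.float64(-9.94), np.float64(-8.14)]
hub [0.47283428 0.07281468] hub.07 [0.47484918 0.07258952]
post top [ 0.47130356 -0.01937843] post base [ 0.47157568 -0.0189039 ]
[[ 0.6847 -0.0122]
 [ 0.6784 -0.0563]
 [ 0.6443 -0.0514]] [np.float64(0.0446), np.float64(0.0344)] c [ 0.6645 -0.0318] ring [ 0.6652 -0.0328]
cube y dir 81.80152885266514
-8.189451558799123
```

Dock at (0.466,0.025) with yaw −9.2°, and its measured size matches 64×130. The pivot-to-post distance reads 92 mm (should be 93), the arm stands at about 0.15 rad, and the cube is at (0.665,−0.032), yaw −8.2°. I'll cage the post with a partly closed gripper and swing the arm.

```bash
cat >> h.py <<'E'
DY=np.radians(-9.2); DC=np.array([.4661,.0251]); PV=DC+.048*np.array([-np.sin(DY),np.cos(DY)])
def postpose(q):
    phi=DY-np.pi/2+q
    return PV+.093*np.array([np.cos(phi),np.sin(phi)]), phi+np.pi/2
def swing(qs,z=.074,v=.1):
    for q in qs:
        p,yaw=postpose(q); r.move_straight([p[0],p[1],z],max_speed=v,attitude=down(yaw))
E
python3 - <<'E'
from h import *
print(PV,postpose(.147))
r.move_gripper(.4)
p,y=postpose(.147)
go(p[0],p[1],.15,y); ln(p[0],p[1],.074,.1); st()
swing(np.linspace(.147,1.72,9)[1:]); o=st()
ln(*o["ee_pos"][:2],.16)
r.move_gripper(1.0)
c=[.6648,-.0323]; go(c[0],c[1],.27,np.radians(-8.2)+0)
go(.56,-.02,.27,0); a=snap("wrist","w4",None,1.4);np.save("pics/w4.npy",a,allow_pickle=True); st()
E
```

```text
[0.4737743  0.07248254] (array([ 0.4725123, -0.0205089]), np.float64(-0.0135702911834783))
t6.9 [ 0.4732 -0.0207  0.0747] [ 3.141e+00 -1.000e-03 -1.400e-02] F [ 0.1  0.6 -0.1] w 0.400
t9.7 [0.5667 0.0711 0.074 ] [3.142 0.    1.555] F [-0.6  0.2 -0.2] w 0.396
t12.9 [ 0.5603 -0.0199  0.2702] [ 3.141e+00 -1.000e-03  0.000e+00] F [-0.2  0.3  0.2] w 1.003
```

View pics/w4.png

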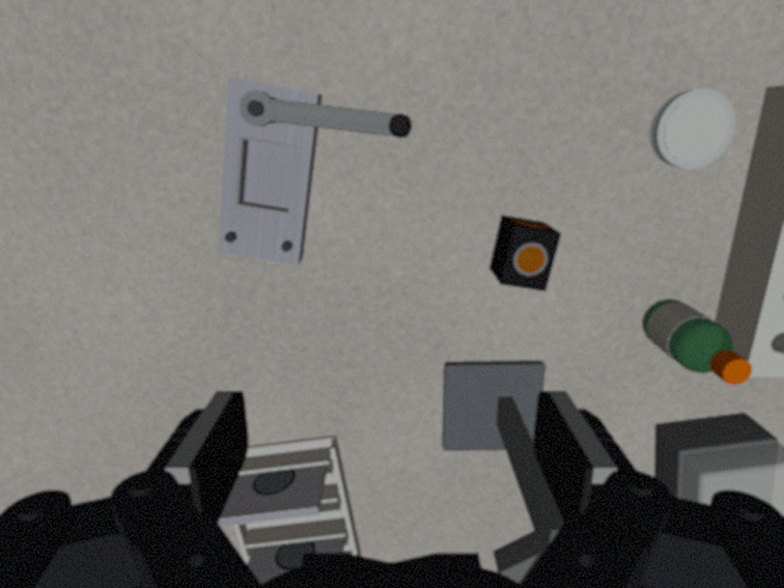

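```bash
python3 - <<'E'
from h import *
a=np.load("pics/w4.npy",allow_pickle=True).item();p=a["pixels"][:,:,::-1]
cv2.imwrite("pics/w4c.png",cv2.resize(p[85:165,155:235],None,fx=7,fy=7,interpolation=cv2.INTER_CUBIC))
E
```

```text
(no output)
```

View pics/w4c.png

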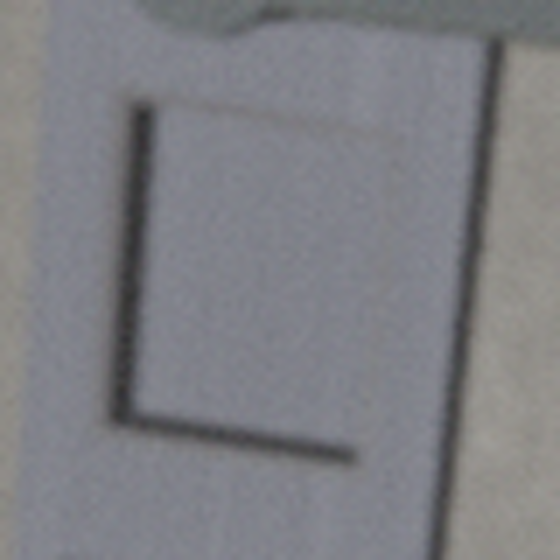

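```bash
python3 - <<'E'
from h import *
a=np.load("pics/w4.npy",allow_pickle=True).item()
f=lambda u,z=.023:ray(a,(u[0]/7+155,u[1]/7+85),z)[:2]
C=[f(u) for u in[(130,100),(400,132),(360,463),(108,425)]]
print(np.round(C,4),[np.linalg.norm(C[i]-C[(i+1)%4]).round(4) for i in range(4)],np.mean(C,0))
print([np.degrees(np.arctan2(*(C[i]-C[j])[::-1])).round(1) for i,j in((1,0),(2,3),(0,3),(1,2))])
E
```

```text
[[ 0.4508  0.0527]
 [ 0.4906  0.0482]
 [ 0.4815 -0.0012]
 [ 0.443   0.0047]] [np.float64(0.0401), np.float64(0.0502), np.float64(0.039), np.float64(0.0487)] [0.46648231 0.02610508]
[np.float64(-6.5), np.float64(-8.6), np.float64(80.7), np.float64(79.6)]
```

Pocket centre from its own rim is (0.4664,0.0257), which agrees with the block outline. Grasping the cube next.

```bash
python3 - <<'E'
from h import *
y=np.radians(-8.2)
go(.6648,-.0323,.15,y); ln(.6648,-.0323,.020,.1); st()
r.move_gripper(0.0); st()
ln(.6648,-.0323,.16); st()
go(.4664,.0256,.16,DY); ln(.4664,.0256,.052,.1); st()
s=snap("side","s5",(250,180,390,300),5)
s=snap("scene","c5",(250,150,390,270),5)
E
```

```text
t15.0 [ 0.6655 -0.0324  0.0209] [ 3.141e+00 -2.000e-03 -1.430e-01] F [-0.1  0.7 -0.1] w 1.002
t15.5 [ 0.6651 -0.0324  0.0204] [ 3.142e+00 -1.000e-03 -1.430e-01] F [ 0.4 -0.6  2. ] w 0.412
t16.6 [ 0.6639 -0.0321  0.1584] [-3.141e+00  3.000e-03 -1.430e-01] F [ 0.1 -0.4 -1.9] w 0.412
t18.7 [0.4671 0.0255 0.0527] [ 3.142e+00 -2.000e-03 -1.610e-01] F [ 0.6 -0.1 -1.6] w 0.408
```

View pics/s5.png

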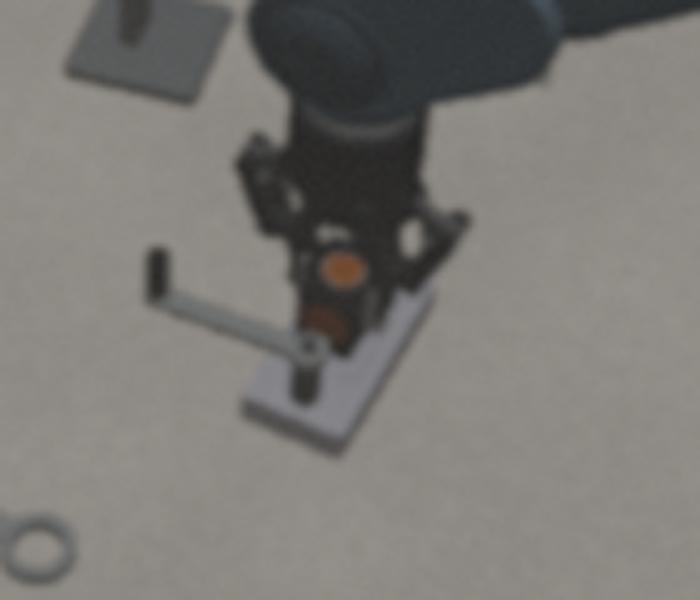

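View pics/c5.png

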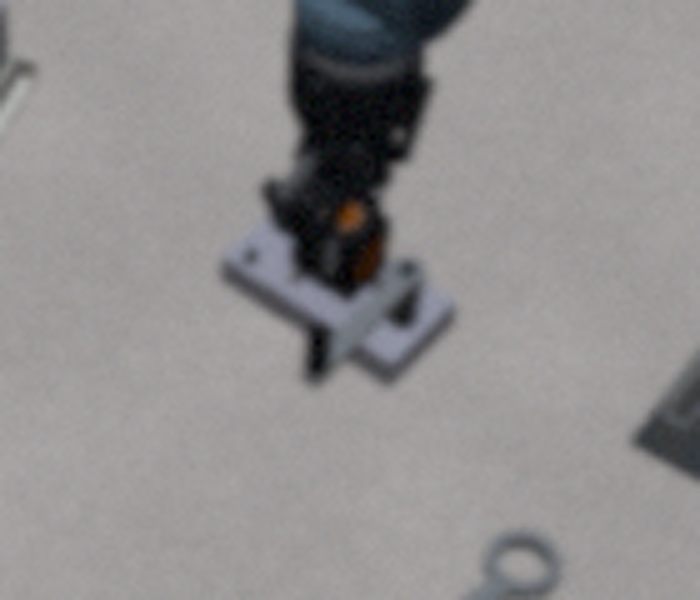

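The cube is held, its width reading about 36 mm, and it hangs over the pocket. Lowering with force checks.

```bash
python3 - <<'E'
from h import *
for z in (.042,.036,.032,.029,.026,.0245):
    ln(.4664,.0256,z,.03); o=st()
    if abs(o["ft_force"][2])>12: break
E
```

```text
t19.3 [0.4662 0.0256 0.0417] [-3.142e+00  1.000e-03 -1.610e-01] F [ 1.2 -0.6 -0.9] w 0.409
t19.6 [0.4675 0.0255 0.039 ] [ 3.141e+00  1.000e-03 -1.600e-01] F [-11.9   1.6  26. ] w 0.410
```

The foot is in, but the shoulder catches on the +x rim (Fx −12 N). I'll back off and shift toward −x.

```bash
python3 - <<'E'
from h import *
def tryat(x,y):
    ln(x,y,.043,.03);
    for z in (.038,.036,.034,.031,.028,.025):
        ln(x,y,z,.03); o=st()
        if abs(o["ft_force"][2])>10: return False
    return True
for dx,dy in((-.0015,0),(-.0025,0),(-.0015,.001),(-.0015,-.001)):
    print(dx,dy)
    if tryat(.4664+dx,.0256+dy): break
E
```

```text
-0.0015 0
t20.3 [0.4644 0.0257 0.0374] [-3.142e+00  1.000e-03 -1.610e-01] F [ 1.   0.9 -1.3] w 0.409
t20.6 [0.4648 0.0256 0.0359] [-3.142  0.    -0.161] F [-1.1 -0.9 -0.8] w 0.410
t20.8 [0.4648 0.0256 0.0339] [-3.142  0.    -0.161] F [-0.4  0.1 -1.7] w 0.411
t21.1 [0.4647 0.0256 0.0308] [-3.142e+00  1.000e-03 -1.610e-01] F [ 0.8 -0.5 -1.2] w 0.409
t21.3 [0.4647 0.0256 0.0277] [-3.142e+00  1.000e-03 -1.610e-01] F [-1.4 -0.  -1.4] w 0.410
t21.6 [0.4656 0.0255 0.0254] [ 3.142e+00 -2.000e-03 -1.610e-01] F [ 0.7 -1.   0.9] w 0.413
```

```bash
python3 - <<'E'
from h import *
r.move_gripper(1.0); ln(.4649,.0256,.16)
a=np.load("pics/w4.npy",allow_pickle=True).item()
pt=ray(a,(400/1.4,125/1.4),.1005)[:2]; d=pt-PV; q=np.arctan2(d[1],d[0])-DY+np.pi/2
print(pt,np.linalg.norm(d),q)
r.move_gripper(.4)
p,y=postpose(q); go(p[0],p[1],.15,y); ln(p[0],p[1],.074,.1); st()
swing(np.linspace(q,0,8)[1:])
o=st(); swing([-.06,-.1,-.13],v=.04); o=st()
ln(*o["ee_pos"][:2],.16); st()
go(.56,-.02,.27,0); a=snap("wrist","w6",(140,45,300,165),5);np.save("pics/w6.npy",a,allow_pickle=True)
E
```

```text
[0.56587313 0.06269494] 0.09261745297581721 1.625491163226834
t26.0 [0.5669 0.0626 0.0747] [ 3.14  -0.     1.465] F [0.1 0.7 0.6] w 0.395
t28.7 [ 0.4594 -0.0193  0.0741] [-3.142 -0.    -0.156] F [-0.6 -0.8  0.2] w 0.401
t29.5 [ 0.4473 -0.0167  0.0741] [ 3.142 -0.    -0.289] F [0.7 0.6 0.3] w 0.402
t30.2 [ 0.4466 -0.0165  0.159 ] [-3.142e+00  2.000e-03 -2.900e-01] F [ 0.  -0.2  0.7] w 0.398
```

View pics/w6.png

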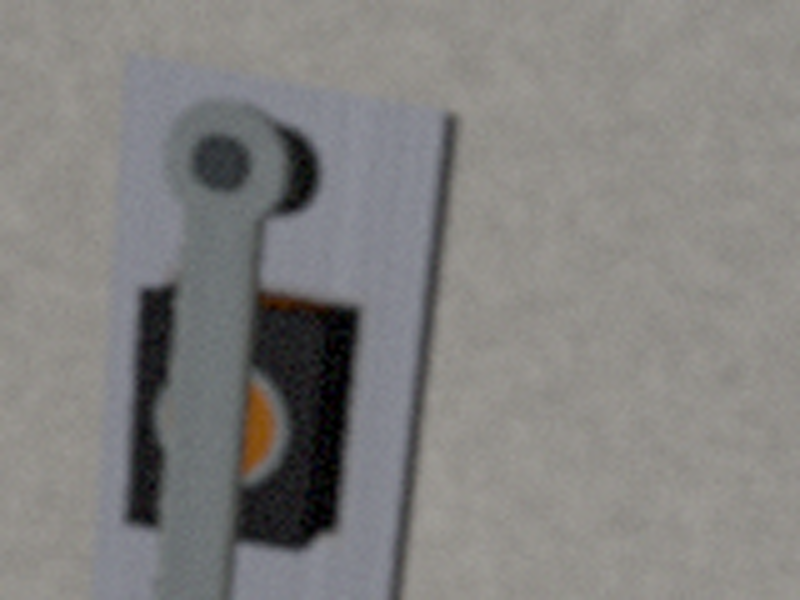

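```bash
python3 - <<'E'
from h import *
a=np.load("pics/w6.npy",allow_pickle=True).item()
f=lambda u,z=.0665:ray(a,(u[0]/5+140,u[1]/5+45),z)[:2]
for A,B in(((223,220),(196,598)),((185,220),(158,590)),((261,220),(233,590))):
    d=f(B)-f(A);print(np.arctan2(d[1],d[0])-DY+np.pi/2)
for A,B in(((125,60),(95,590)),((448,110),(395,600))):
    d=f(B,.023)-f(A,.023);print("edge",np.degrees(np.arctan2(d[1],d[0]))+90)
E
```

```text
0.002856833742823861
-0.005282616263488471
0.005041707828210784
edge -9.220092591101789
edge -9.09673987715938
```

The arm reads 0.00 rad over the seated cube. Next, the caddy and rack viewed along their slots.

```bash
python3 - <<'E'
from h import *
r.move_gripper(1.0)
go(.42,-.30,.28,np.pi/2); a=snap("wrist","w7",(120,0,440,280),2.14);np.save("pics/w7.npy",a,allow_pickle=True);st()
go(.38,.32,.28,np.pi/2); a=snap("wrist","w8",(120,0,440,280),2.14);np.save("pics/w8.npy",a,allow_pickle=True);st()
E
```

```text
t33.4 [ 0.4202 -0.2997  0.28  ] [-3.142 -0.     1.571] F [-0.6 -0.4 -0.2] w 1.001
t35.7 [0.3805 0.3195 0.28  ] [3.142 0.    1.57 ] F [-0.5  0.8  1.1] w 1.001
```

View pics/w7.png

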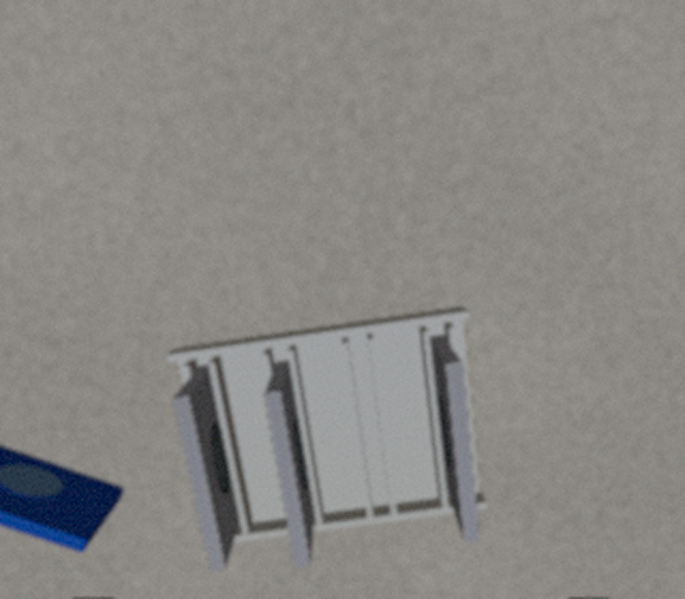

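View pics/w8.png

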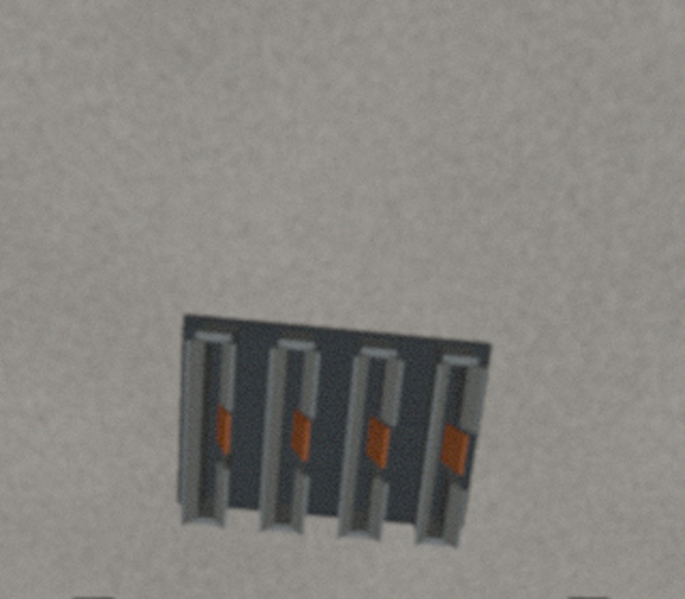

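```bash
python3 - <<'E'
from h import *
a=np.load("pics/w7.npy",allow_pickle=True).item();p=a["pixels"][:,:,::-1]
cv2.imwrite("pics/w7c.png",cv2.resize(p[140:275,190:355],None,fx=4.4,fy=4.4,interpolation=cv2.INTER_CUBIC))
a=np.load("pics/w8.npy",allow_pickle=True).item();p=a["pixels"][:,:,::-1]
cv2.imwrite("pics/w8c.png",cv2.resize(p[140:265,195:360],None,fx=4.6,fy=4.6,interpolation=cv2.INTER_CUBIC))
E
```

```text
(no output)
```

View pics/w7c.png

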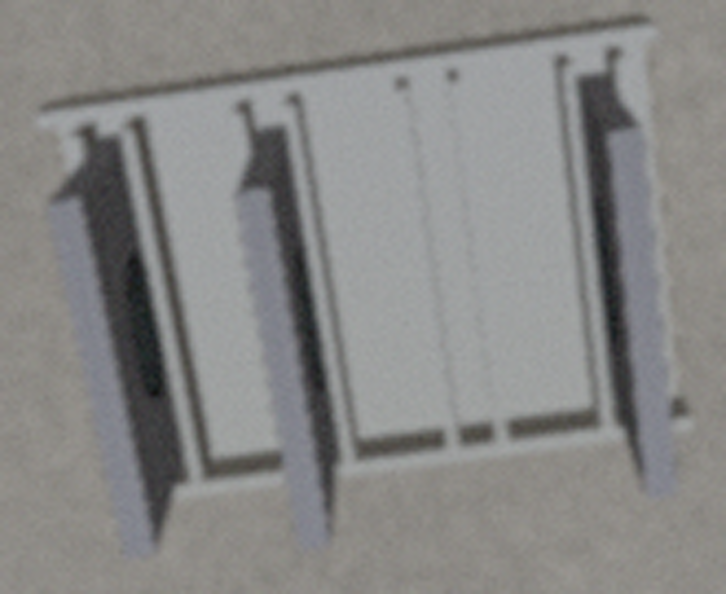

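View pics/w8c.png

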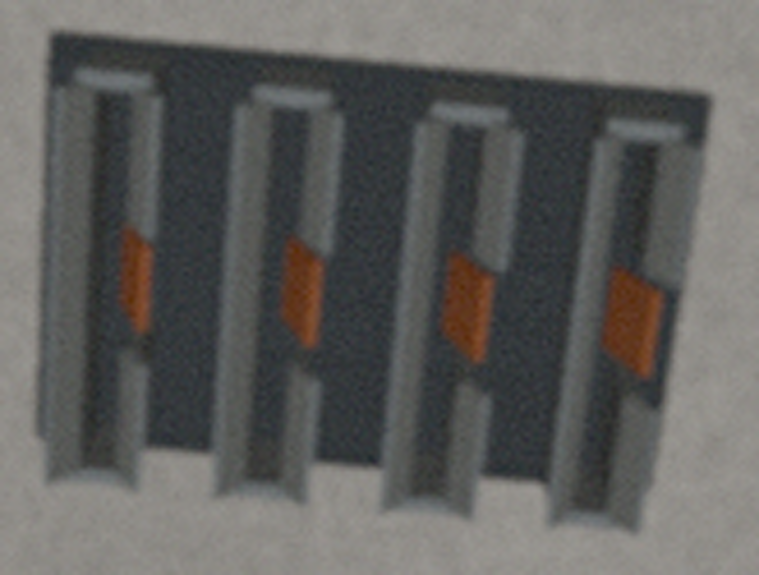

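```bash
python3 - <<'E'
from h import *
a=np.load("pics/w7.npy",allow_pickle=True).item()
f=lambda u,z=.081:ray(a,(u[0]/4.4+190,u[1]/4.4+140),z)[:2]
for A,B in(((65,200),(139,555)),((255,190),(313,547)),((625,130),(660,492))):
    A,B=f(A),f(B);d=B-A;print("plate",((A+B)/2).round(4),np.linalg.norm(d).round(4),"yaw",np.degrees(np.arctan2(d[1],d[0])).round(2))
A,B=f((42,110),.028),f((655,25),.028);d=B-A;print("caddy near edge",A,B,np.linalg.norm(d),np.degrees(np.arctan2(d[1],d[0]))-90)
a=np.load("pics/w8.npy",allow_pickle=True).item()
f=lambda u,z=.046:ray(a,(u[0]/4.6+195,u[1]/4.6+140),z)[:2]
B=[((48,485),(137,490)),((215,493),(306,502)),((383,510),(473,518)),((549,525),(638,533))]
T=[((57,88),(162,95)),((237,100),(344,112)),((416,122),(523,128)),((596,138),(702,148))]
M=[]
for b,t in zip(B,T):
    b=[f(u) for u in b];t=[f(u) for u in t];bm=(b[0]+b[1])/2;tm=(t[0]+t[1])/2;d=bm-tm
    M.append((bm+tm)/2);print("slot c",M[-1].round(4),"L",np.linalg.norm(d).round(4),"yaw",np.degrees(np.arctan2(d[1],d[0])).round(2),"w",np.linalg.norm(b[1]-b[0]).round(4),np.linalg.norm(t[1]-t[0]).round(4))
d=M[3]-M[0];print("pitch",np.linalg.norm(d)/3,"rack yaw",np.degrees(np.arctan2(d[1],d[0]))-90,"center",np.mean(M,0))
for z in(0,.006):
    A,B=f((52,35),z),f((710,95),z);d=B-A;print(z,A,B,np.linalg.norm(d),np.degrees(np.arctan2(d[1],d[0]))-90)
E
```

```text
plate [ 0.4731 -0.3659] 0.0893 yaw 7.78
plate [ 0.4708 -0.3236] 0.0894 yaw 7.45
plate [ 0.4567 -0.2412] 0.0886 yaw 8.12
caddy near edge [ 0.41927312 -0.38748133] [ 0.39777537 -0.2332315 ] 0.1557406967685514 7.93418549184976
slot c [0.4202 0.2517] L 0.1001 yaw -5.53 w 0.0222 0.0242
slot c [0.4233 0.2935] L 0.0994 yaw -5.43 w 0.0228 0.0248
slot c [0.4278 0.3352] L 0.0995 yaw -5.13 w 0.0227 0.0249
slot c [0.432  0.3769] L 0.0994 yaw -5.22 w 0.0226 0.0249
pitch 0.04192534007551668 rack yaw -5.42024784349384 center [0.42581345 0.31431955]
0 [0.36446092 0.2348887 ] [0.38009871 0.40406074] 0.169893260741408 -5.281250961628359
0.006 [0.36353302 0.23609505] [0.37894938 0.4028717 ] 0.16748765806137694 -5.281250961628345
```

Plate tops measure 89 mm (should be 90). Slot pitch is 41.9 mm (should be 42) and slot length about 99 mm (98), with rack yaw −5.3° and caddy yaw +7.8°. These are consistent, so I'll move the first plate with force checks.

```bash
cat >> h.py <<'E'
RY=np.radians(-5.3); RC=np.array([.4265,.3143])
def slot(i,off=-.0012): return RC+(-.063+.042*i+off)*np.array([-np.sin(RY),np.cos(RY)])
CY=np.radians(7.8)
def pick(p):
    r.move_gripper(.35); go(p[0],p[1],.2,CY+np.pi/2); ln(p[0],p[1],.052,.12); st()
    r.move_gripper(0.0); st(); ln(p[0],p[1],.22,.2); st()
def place(i):
    s=slot(i); go(s[0],s[1],.2,RY+np.pi/2); ln(s[0],s[1],.105,.15)
    for z in (.085,.078,.072,.066,.062,.058,.055,.052,.0505):
        ln(s[0],s[1],z,.04); o=st()
        f=o["ft_force"]
        if f[2]>25 or np.hypot(f[0],f[1])>12: print("STOP"); return False
    return True
E
python3 - <<'E'
from h import *
pick((.4567,-.2412)); print(place(3))
E
```

```text
t39.7 [ 0.4572 -0.2417  0.0528] [3.141e+00 1.000e-03 1.707e+00] F [-0.3 -1.  -0.4] w 0.348
t40.0 [ 0.4573 -0.2417  0.0528] [3.140e+00 1.000e-03 1.707e+00] F [ 0.2 -0.3  4.4] w 0.082
t41.0 [ 0.4559 -0.2405  0.2183] [-3.140e+00 -2.000e-03  1.707e+00] F [ 0.3  0.7 -2.2] w 0.078
t44.7 [0.4322 0.3758 0.0849] [-3.141  0.     1.478] F [-1.3 -0.2 -0.8] w 0.081
t45.0 [0.4319 0.3757 0.0776] [-3.141  0.     1.478] F [-0.3  0.1 -1.4] w 0.079
t45.3 [0.4319 0.3757 0.0716] [-3.141  0.     1.478] F [ 0.4 -0.  -2. ] w 0.082
t45.6 [0.4319 0.3757 0.0655] [-3.141  0.     1.478] F [ 0.6 -0.8 -1.2] w 0.084
t45.9 [0.4322 0.3755 0.0617] [-3.141e+00  1.000e-03  1.478e+00] F [ 0.  -2.4 -1.6] w 0.085
t46.1 [0.4323 0.3755 0.0577] [3.142e+00 1.000e-03 1.478e+00] F [ 0.8 -3.3 -1.8] w 0.080
t46.4 [0.432  0.3756 0.0545] [-3.141e+00  1.000e-03  1.478e+00] F [ 0.8 -2.9 -1.5] w 0.083
t46.6 [0.4324 0.3761 0.0528] [-3.142 -0.     1.478] F [-1.9 -5.3  5.7] w 0.085
t46.9 [0.4325 0.3763 0.0528] [-3.141  0.     1.479] F [-6.4 -5.5 15.3] w 0.082
True
```

The plate stops firmly at TCP 0.0528, the same height as at the caddy floor, so it is home. Now the other two.

```bash
python3 - <<'E'
from h import *
def rel():
    r.move_gripper(.35); o=r.get_obs(); ln(*o["ee_pos"][:2],.2,.2)
rel()
pick((.4708,-.3236)); ok=place(2); print(ok)
if ok:
    rel(); pick((.4731,-.3659)); ok=place(0); print(ok)
    if ok:
        rel(); go(.38,.32,.28,np.pi/2); a=snap("wrist","w9",(195,120,360,275),4);np.save("pics/w9.npy",a,allow_pickle=True);st()
E
```

```text
t52.2 [ 0.4713 -0.3241  0.0529] [3.140e+00 1.000e-03 1.707e+00] F [ 1.  -0.   0.5] w 0.348
t52.5 [ 0.4713 -0.3241  0.0529] [3.141e+00 1.000e-03 1.707e+00] F [ 0.4 -0.3  3.5] w 0.082
t53.5 [ 0.47   -0.3228  0.2182] [-3.140e+00 -3.000e-03  1.707e+00] F [ 0.9  0.5 -1.4] w 0.083
t57.3 [0.4283 0.334  0.0849] [-3.141  0.     1.478] F [ 0.8 -0.7 -1.1] w 0.085
t57.6 [0.4281 0.3339 0.0776] [-3.141  0.     1.478] F [-0.3 -0.1 -1.1] w 0.082
t57.9 [0.4281 0.3339 0.0716] [-3.141  0.     1.478] F [ 0.3  0.5 -2.3] w 0.080
t58.2 [0.428  0.3339 0.0656] [-3.141  0.     1.478] F [-0.1 -0.1 -1.2] w 0.084
t58.5 [0.4284 0.3336 0.0617] [-3.142e+00  1.000e-03  1.478e+00] F [ 1.  -1.3 -0.8] w 0.082
t58.7 [0.4284 0.3337 0.0577] [3.142e+00 1.000e-03 1.478e+00] F [ 1.9 -3.2 -0.6] w 0.079
t59.0 [0.4281 0.3338 0.0546] [-3.141e+00  1.000e-03  1.478e+00] F [ 0.9 -3.4 -1.1] w 0.078
t59.2 [0.4285 0.3342 0.0529] [-3.142 -0.     1.478] F [-1.5 -2.7  7.6] w 0.082
t59.5 [0.4286 0.3344 0.0528] [-3.141  0.     1.479] F [-8.2 -6.  17.6] w 0.082
True
t64.8 [ 0.4736 -0.3665  0.053 ] [3.141e+00 2.000e-03 1.707e+00] F [ 0.1 -0.
[... 325 characters left out ...]
1.478] F [ 0.1 -0.  -0.5] w 0.084
t70.4 [0.4203 0.2503 0.0716] [-3.141  0.     1.478] F [ 0.1 -0.2 -0.5] w 0.077
t70.7 [0.4203 0.2503 0.0656] [-3.141  0.     1.478] F [-0.3  0.5 -1.6] w 0.085
t71.0 [0.4206 0.2501 0.0618] [3.141e+00 1.000e-03 1.478e+00] F [ 0.2 -2.2 -0.1] w 0.083
t71.2 [0.4206 0.2501 0.0578] [3.141 0.    1.478] F [ 2.  -3.5 -0.2] w 0.079
t71.5 [0.4203 0.2502 0.0546] [-3.141  0.     1.478] F [ 1.2 -3.2 -1.3] w 0.083
t71.7 [0.4208 0.2506 0.0529] [-3.141  0.     1.478] F [-3.1 -4.3  9.3] w 0.084
t72.0 [0.421  0.2507 0.0529] [-3.141e+00  1.000e-03  1.479e+00] F [-8.2 -6.  21.7] w 0.083
True
t73.8 [0.3794 0.3192 0.2777] [-3.138e+00  2.000e-03  1.570e+00] F [-0.1  0.1  0. ] w 0.347
```

```bash
ls pics
```

```text
c5.png
s5.png
scene0.png
scene1.png
side0.png
side1.png
w1.npy
w1.png
w2.npy
w2.png
w3.npy
w3.png
w3c.png
w4.npy
w4.png
w4c.png
w6.npy
w6.png
w7.npy
w7.png
w7c.png
w8.npy
w8.png
w8c.png
w9.npy
w9.png
wrist0.png
```

Next a view of the peg from two sides and of the spanner where it lies now, plus a check on the plates.

```bash
python3 - <<'E'
from h import *
r.move_gripper(1.0)
go(.62,.14,.28,0); a=snap("wrist","w10",None,1.4);np.save("pics/w10.npy",a,allow_pickle=True);st()
go(.56,-.17,.33,0); a=snap("wrist","w11",None,1.4);np.save("pics/w11.npy",a,allow_pickle=True);st()
go(.54,-.17,.33,np.pi/2); a=snap("wrist","w12",None,1.4);np.save("pics/w12.npy",a,allow_pickle=True);st()
E
```

```text
t75.6 [0.6194 0.141  0.2802] [-3.141e+00 -0.000e+00  2.000e-03] F [-0.1 -0.  -0.5] w 1.001
t76.8 [ 0.5603 -0.1687  0.3297] [-3.141e+00  0.000e+00  2.000e-03] F [-0.4 -0.1  0.4] w 1.000
t78.3 [ 0.5401 -0.1697  0.3299] [-3.141 -0.     1.571] F [-0.5  0.8  0.9] w 0.999
```

View pics/w9.png

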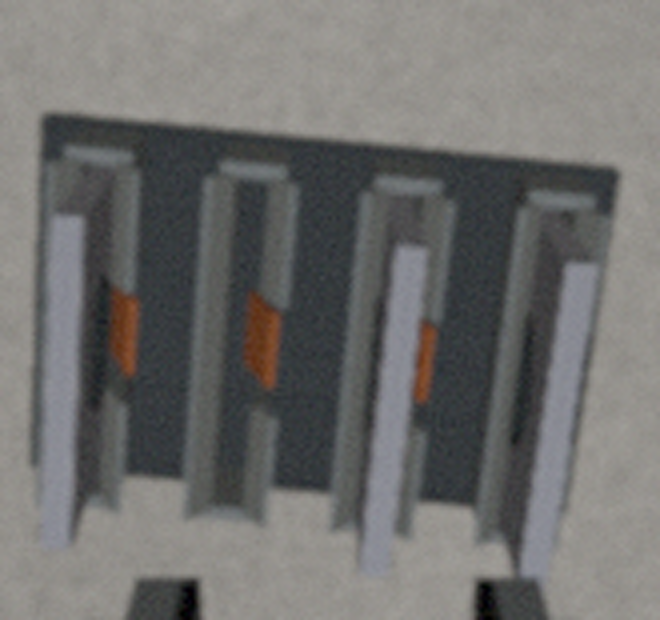

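View pics/w10.png

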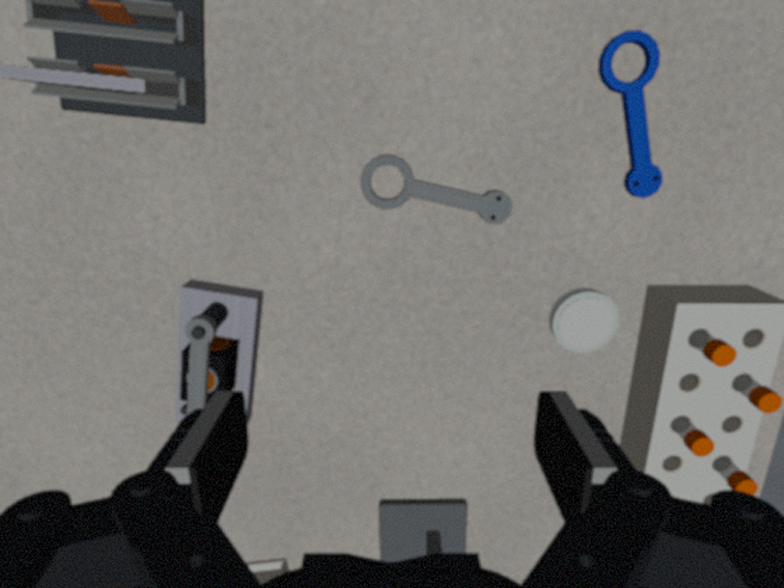

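View pics/w11.png

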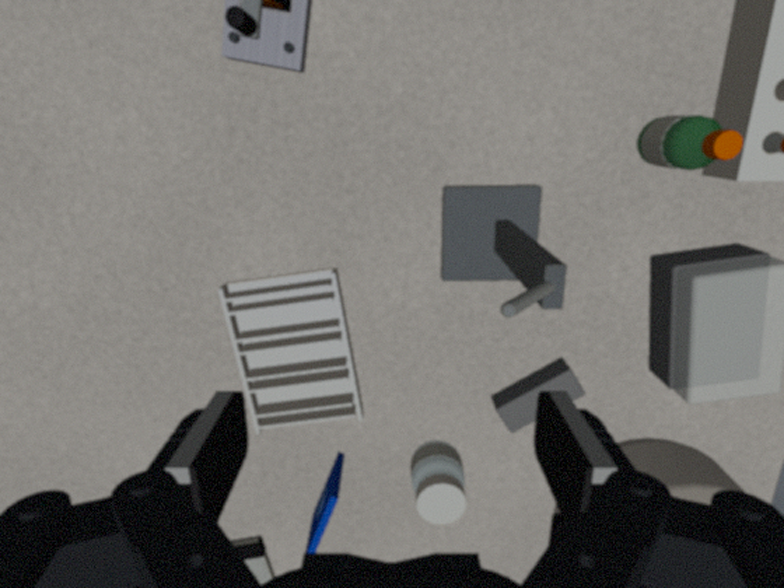

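View pics/w12.png

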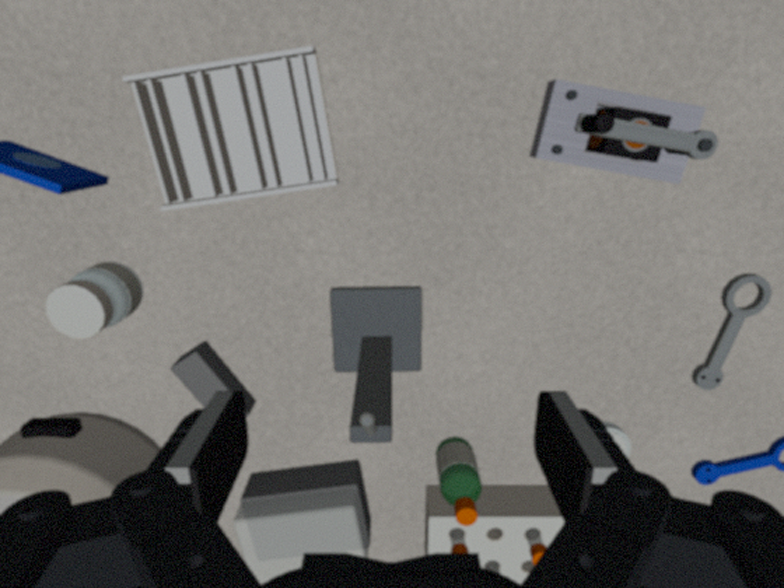

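The rack holds three plates and the caddy is empty. The stand base is near axis-aligned. Peg tip appears at about (508,308) in view 11 and (367,420) in view 12; the spanner eye is at (387,182) and its head at (495,206) in view 10. Zooming on the peg.

```bash
python3 - <<'E'
from h import *
o=np.zeros((600,800,3),np.uint8)
for k,(n,(x0,y0)) in enumerate((("w11",(310,125)),("w12",(230,200)))):
    a=np.load(f"pics/{n}.npy",allow_pickle=True).item();p=a["pixels"][:,:,::-1][y0:y0+120,x0:x0+100]
    o[:480,k*400:k*400+400]=cv2.resize(p,None,fx=4,fy=4,interpolation=cv2.INTER_CUBIC)
cv2.imwrite("pics/pegc.png",o[:480])
a=np.load("pics/w10.npy",allow_pickle=True).item();p=a["pixels"][:,:,::-1][100:170,250:375]
cv2.imwrite("pics/spc.png",cv2.resize(p,None,fx=6,fy=6,interpolation=cv2.INTER_CUBIC))
E
```

```text
(no output)
```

View pics/pegc.png

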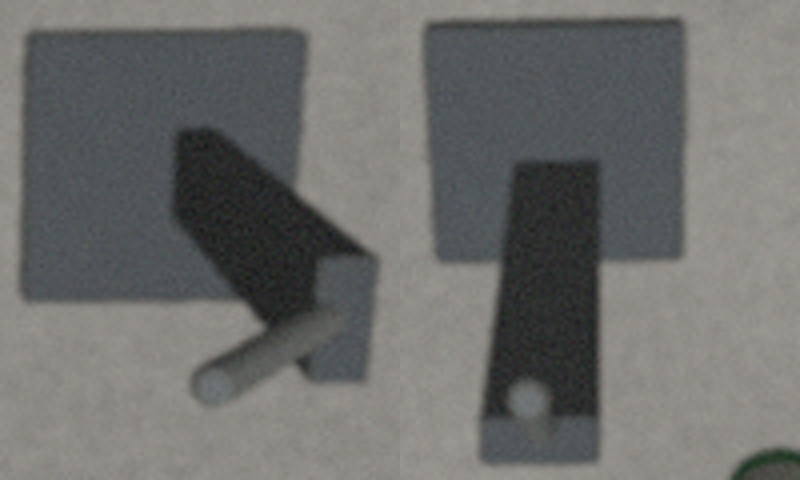

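View pics/spc.png

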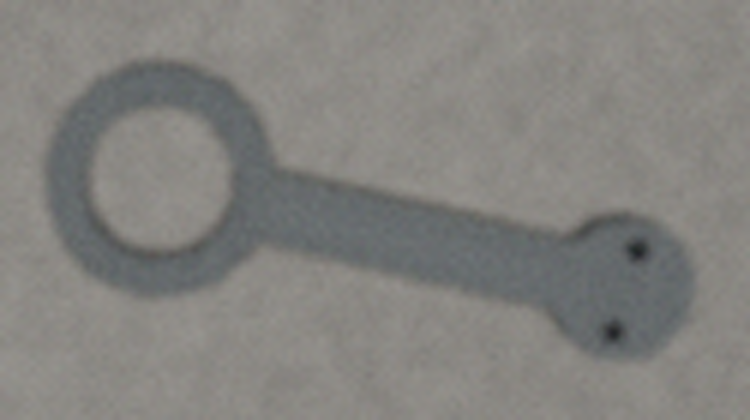

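```bash
python3 - <<'E'
from h import *
a=np.load("pics/w11.npy",allow_pickle=True).item();b=np.load("pics/w12.npy",allow_pickle=True).item()
fa=lambda u:(u[0]/4+310,u[1]/4+125); fb=lambda u:((u[0]-400)/4+230,u[1]/4+200)
t,e=tri([a,b],[fa((213,387)),fb((529,402))]);print("tip",t.round(4),e)
print("tip@.213",ray(a,fa((213,387)),.213).round(4),ray(b,fb((529,402)),.213).round(4))
C=[ray(a,fa(u),.172)[:2] for u in((320,257),(377,260),(367,380),(310,380))];print("col top a",np.mean(C,0).round(4),np.round(C,4).tolist())
C=[ray(b,fb(u),.172)[:2] for u in((483,418),(600,418),(600,463),(480,463))];print("col top b",np.mean(C,0).round(4),np.round(C,4).tolist())
C=[ray(a,fa(u),.012)[:2] for u in((28,31),(306,31),(22,300),(299,300))];print("base a",np.mean(C,0).round(4),np.round(C,4).tolist())
C=[ray(b,fb(u),.012)[:2] for u in((425,24),(684,22),(684,260),(438,260))];print("base b",np.mean(C,0).round(4),np.round(C,4).tolist())
# from fixed cameras
E
```

```text
tip [ 0.6256 -0.1829  0.2145] 0.00013708051471351688
tip@.213 [ 0.626  -0.1835  0.213 ] [ 0.6265 -0.1829  0.213 ]
col top a [ 0.6639 -0.183 ] [[0.6573, -0.1686], [0.6698, -0.1693], [0.6706, -0.197], [0.6579, -0.1971]]
col top b [ 0.6638 -0.1823] [[0.6573, -0.1963], [0.6574, -0.1678], [0.6702, -0.1678], [0.6702, -0.1973]]
base a [ 0.6547 -0.1828] [[0.609, -0.1384], [0.6968, -0.1383], [0.6101, -0.2272], [0.7031, -0.2271]]
base b [ 0.6528 -0.1819] [[0.6087, -0.2264], [0.608, -0.139], [0.6974, -0.1372], [0.6974, -0.2251]]
```

Peg tip comes out at (0.626,−0.183,0.214) from two views (expected height 0.213) and the column agrees within 2 mm. I'll check the spanner is still where view 10 showed it, then pick it.

```bash
python3 - <<'E'
from h import *
a=np.load("pics/w10.npy",allow_pickle=True).item()
f=lambda u:ray(a,(u[0]/6+250,u[1]/6+100),.010)[:2]
eye=f((160,179));head=f((622,287));d=eye-head;L=np.linalg.norm(d);th=np.arctan2(d[1],d[0])
print(eye,head,"L (91 expected)",L,np.degrees(th))
go(.62,.14,.28,0); b=eyes.get_image("wrist")
df=cv2.absdiff(cv2.GaussianBlur(a["pixels"],(5,5),0),cv2.GaussianBlur(b["pixels"],(5,5),0))[90:180,240:390].max(2)
print("changed px",(df>25).sum())
if (df>25).sum()<150:
    u=d/L; g=eye-.050*u; yaw=th+np.pi/2-2*np.pi
    r.move_gripper(.5); go(g[0],g[1],.10,yaw); ln(g[0],g[1],.003,.08); st()
    r.move_gripper(0.); st(); ln(g[0],g[1],.10,.12); st()
    s=snap("scene","c13",(290,180,430,300),5)
E
```

```text
[0.6175638  0.17965223] [0.70599609 0.15953082] L (91 expected) 0.0906925660024398 167.18146534407688
changed px 0
t83.6 [0.6669 0.1686 0.0038] [-3.14   0.    -1.794] F [-0.4  0.2  0. ] w 0.501
t84.0 [0.6669 0.1686 0.0038] [-3.14   0.    -1.795] F [-0.8 -0.5  2.6] w 0.137
t85.0 [0.6655 0.1685 0.0988] [ 3.140e+00 -1.000e-03 -1.795e+00] F [ 0.4 -0.1 -1.5] w 0.139
```

View pics/c13.png

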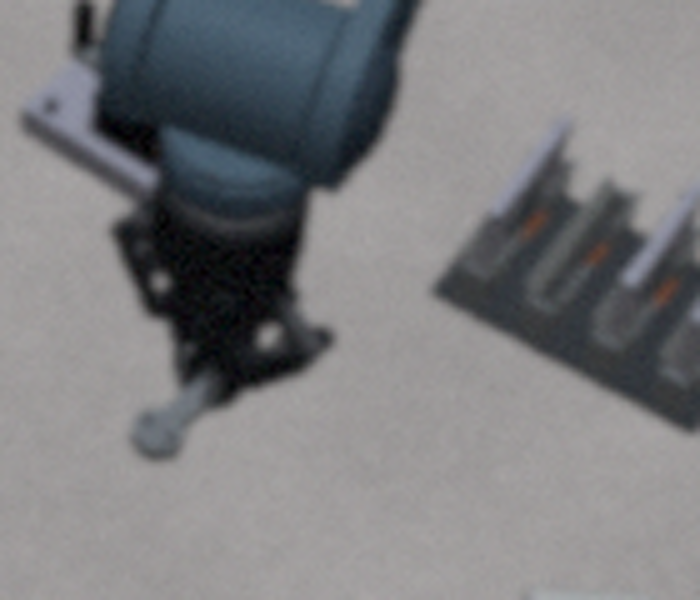

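```bash
python3 - <<'E'
from h import *
o=r.get_obs();ln(*o["ee_pos"][:2],.3,.2)
go(.566,-.183,.32,np.pi/2); ln(.566,-.183,.242,.1); st()
s=snap("scene","c14",(160,120,300,240),5);d=snap("side","s14",(220,80,360,200),5)
np.save("pics/c14.npy",s,allow_pickle=True);np.save("pics/s14.npy",d,allow_pickle=True)
E
```

```text
t90.4 [ 0.5665 -0.1833  0.2429] [3.140e+00 1.000e-03 1.571e+00] F [-0.6 -0.1  0.4] w 0.137
```

View pics/c14.png

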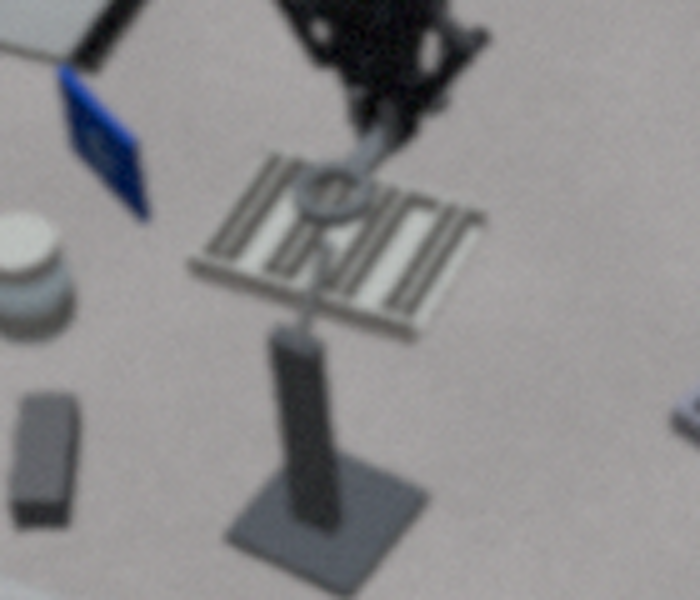

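View pics/s14.png

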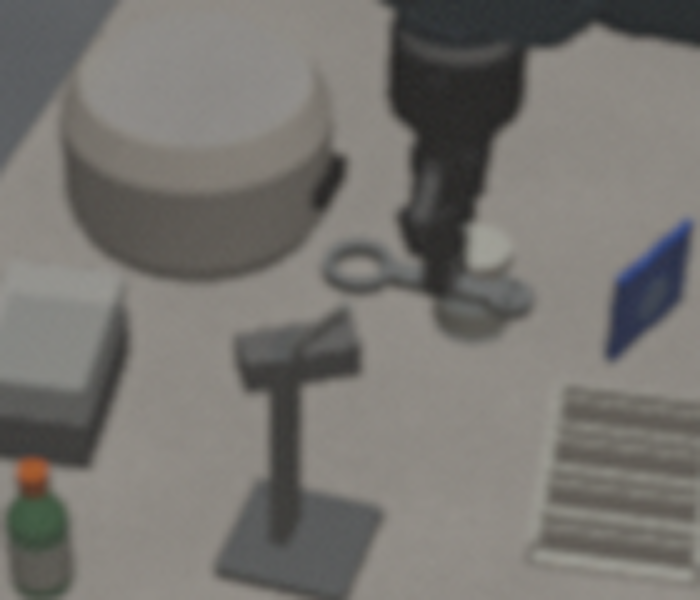

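```bash
python3 - <<'E'
from h import *
a=np.load("pics/c14.npy",allow_pickle=True).item();b=np.load("pics/s14.npy",allow_pickle=True).item()
for n,u,v in(("eye",(335,192),(358,267)),("tip",(328,245),(347,317))):
    t,e=tri([a,b],[(u[0]/5+160,u[1]/5+120),(v[0]/5+220,v[1]/5+80)]);print(n,t.round(4),e)
E
```

```text
eye [ 0.6167 -0.1817  0.2436] 0.0004414909258279567
tip [ 0.6225 -0.1847  0.2042] 0.002431672000816448
```

```bash
python3 - <<'E'
from h import *
for h in(.232,.222,.214,.207,.201,.197):
    x=min(.643-.839*(h-.192),.643); x=max(x,.624)
    ln(x-.050,-.183,h-.003,.05); o=st()
    if np.linalg.norm(o["ft_force"])>8: print("STOP");break
s=snap("scene","c15",(160,120,300,240),5);d=snap("side","s15",(220,80,360,200),5)
E
```

```text
t91.0 [ 0.5739 -0.1829  0.2284] [-3.141e+00 -1.000e-03  1.571e+00] F [-0.5 -0.2 -1.7] w 0.136
t91.3 [ 0.5737 -0.1828  0.2183] [-3.141e+00 -1.000e-03  1.571e+00] F [-0.5 -0.7 -0.4] w 0.138
t91.6 [ 0.5743 -0.1829  0.2104] [-3.141 -0.     1.571] F [-0.3  0.1 -0.7] w 0.136
t91.9 [ 0.5804 -0.1829  0.2035] [-3.141 -0.     1.571] F [-0.6  0.7 -0.7] w 0.138
t92.2 [ 0.5854 -0.1829  0.1975] [-3.141 -0.     1.571] F [-0.5  0.  -0.6] w 0.134
t92.5 [ 0.5887 -0.1829  0.1936] [-3.141 -0.     1.571] F [-0.5 -0.1 -0.9] w 0.137
```

View pics/c15.png

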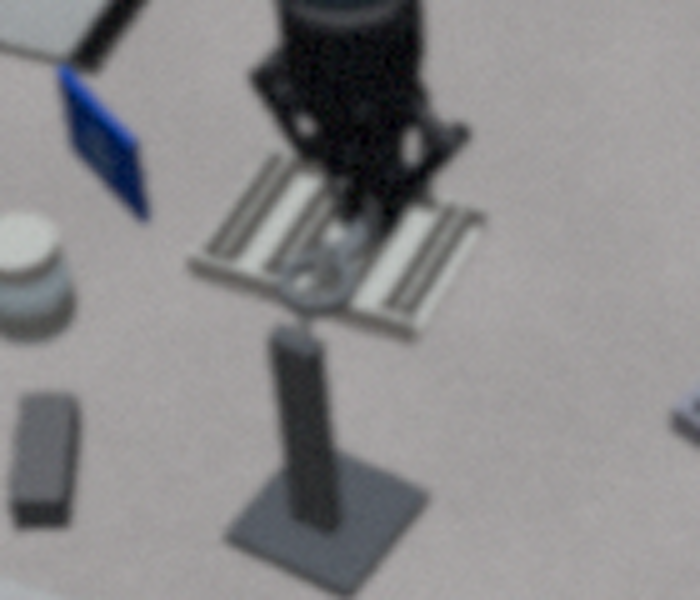

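View pics/s15.png

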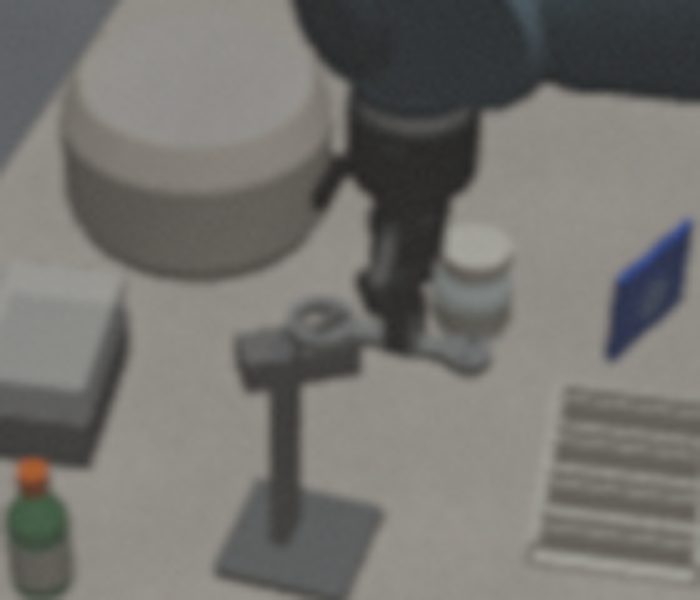

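Both views show the peg inside the ring, and forces are near zero. Releasing.

```bash
python3 - <<'E'
from h import *
r.move_gripper(.7); r.pause(1.0); o=r.get_obs(); ln(*o["ee_pos"][:2],.33,.12); r.pause(.5)
go(.42,.0,.33,np.pi/2); st(); r.pause(1)
s=snap("scene","c16",(160,120,300,240),5);d=snap("side","s16",(220,80,360,200),5)
s=snap("scene","c17",(130,110,460,350),2.3)
E
```

```text
t96.9 [ 0.4206 -0.0005  0.3304] [3.141 0.    1.57 ] F [-0.5 -0.1 -0.7] w 0.698
```

View pics/c16.png

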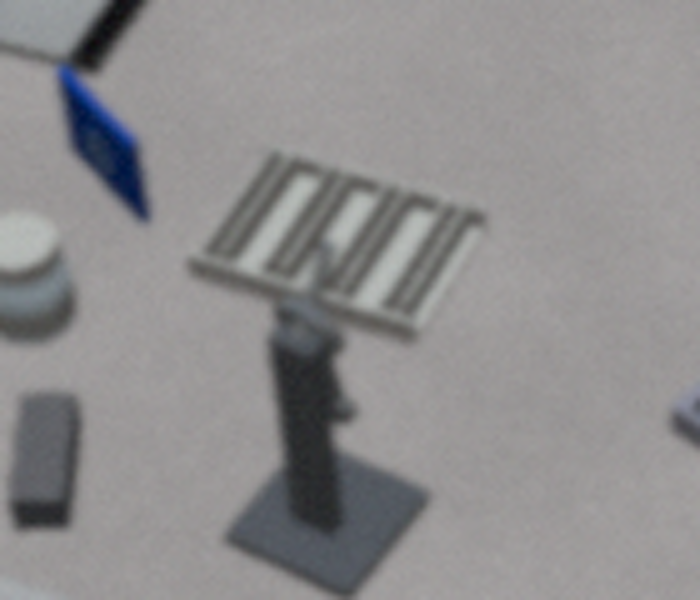

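View pics/s16.png

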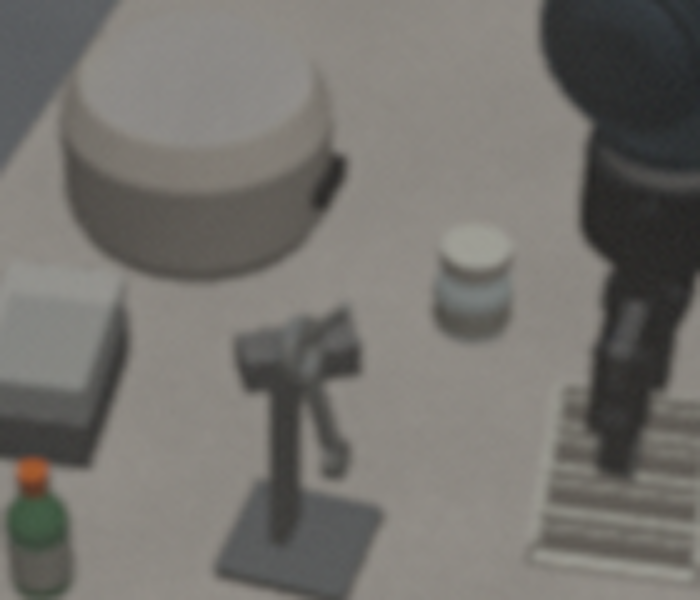

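View pics/c17.png

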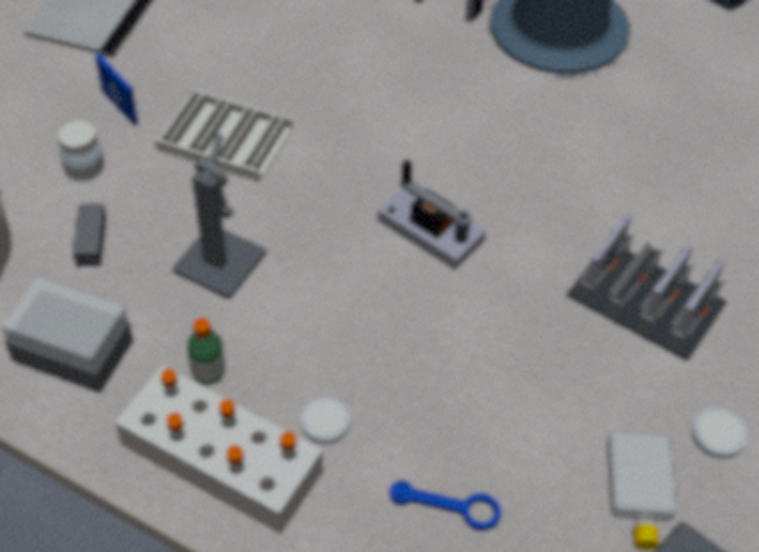

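The spanner hangs on the peg, the dock is shut and three plates stand in the rack. Final number checks: hanging end, rest state, plate positions.

```bash
python3 - <<'E'
from h import *
s=eyes.get_image("scene");d=eyes.get_image("side")
t,e=tri([s,d],[(345/5+160,410/5+120),(335/5+220,462/5+80)]);print("head",t.round(3),e)
t,e=tri([s,d],[(306/5+160,322/5+120),(300/5+220,345/5+80)]);print("eye approx",t.round(3),e)
o16=cv2.imread("pics/c16.png");n=cv2.resize(s["pixels"][120:240,160:300,::-1],None,fx=5,fy=5,interpolation=cv2.INTER_CUBIC)
df=cv2.absdiff(cv2.GaussianBlur(o16,(15,15),0),cv2.GaussianBlur(n,(15,15),0));print("moved px",(df.max(2)>15).sum())
a=np.load("pics/w9.npy",allow_pickle=True).item()
f=lambda u,z=.081:ray(a,(u[0]/4+195,u[1]/4+120),z)[:2]
for i,A,B in((0,(69,215),(57,545)),(2,(410,246),(375,573)),(3,(581,264),(535,578))):
    A,B=f(A),f(B);m=(A+B)/2;dd=m-slot(i,0);c,sn=np.cos(RY),np.sin(RY)
    print(i,"L",np.linalg.norm(B-A).round(4),"dx,dy in rack",(c*dd[0]+sn*dd[1]).round(4),(-sn*dd[0]+c*dd[1]).round(4))
E
```

```text
head [ 0.629 -0.181  0.082] 0.0036840610615073675
eye approx [ 0.652 -0.183  0.173] 0.00018721839940982535
moved px 0
0 L 0.0886 dx,dy in rack -0.0008 -0.0001
2 L 0.089 dx,dy in rack -0.0007 -0.0006
3 L 0.0859 dx,dy in rack -0.0016 -0.0004
```

```bash
python3 - <<'E'
from h import *
r.job_done(); st()
E
```

```text
the job is handed in; nothing more can be done
the job is handed in; nothing more can be done
```

All three jobs are done and handed in at about 98 s of the 210 s; no verdict was reported.

- **Filter dock:** I swung the arm to about 1.6 rad, seated the cube and shut the arm. The first insertion caught on the +x rim with about 26 N downward, so I backed off, shifted 1.5 mm and it went in freely. The arm then measured 0.00 ± 0.01 rad over the cube with no blocking force.
- **Plates:** The caddy held three. All are in rack slots 0, 2 and 3, each pushed past the spring to a firm stop at floor height. The last wrist view puts them within 2 mm of the slot centres. I did not measure their tilt separately.
- **Spanner:** It hangs on the peg by its eye and did not move between two pictures. The eye is about 21 mm from peg_mid (limit 36 mm) and the head hangs at about 82 mm (limit 130 mm).
- **Disagreements:** The pocket centre measured by the wrist camera was about 1.5 mm off in x. The peg tip from the two fixed cameras read about 10 mm too low, so I used the wrist-camera value, which matched the expected height. The hanging head's position carried a ray error of about 4 mm. None of these affected the result.
- **Bystanders:** I kept clear of them and saw no change in the last pictures, but I did not measure their positions.

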